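Take the ball knob out of the curved clamp track

TASK

The red ball knob has to come out of its clamp track for cleaning. Push it along the curved slot to the wide green exit gap at the end, lift it straight up out of the track there, and stand it upright on its foot inside the blue tray, then let go.

Things in the scene. Friction and masses are not known exactly. Their poses are not given: they have to be found in the camera images.
- ball_knob: Loose upright clamp knob, about 0.12 kg: slippery white foot disc 36 mm across, 8 thick; 12 mm steel neck; on top a red ball 32 mm across. Origin: centre of the foot's underside, z up; ball centre 34 mm above it, top 50. It starts in the track's straight run, held down by the lips, at track x = -30, y 18 to 56 mm; slides with light friction and stays where left.
- clamp_track: Fixed U-shaped aluminium track, top 23.5 mm above table, on a dark plate 124x184x10 mm. Origin under plate, table height. Foot runs on the plate in a 44 mm channel; lips leave a 20 mm slot, so only the ball (centre 44 mm above table) stands clear. Slot centre line, own frame, mm: (-30,60) along -y to (-30,-20), half bend radius 30 about (0,-20) to (30,-20), then +y into the exit gap.
- exit_gap (a point): Middle of the exit gap, at track (30,12) mm, on its green floor 10 mm above table; axes as the track's. The gap, open on top, is 46 mm wide (x) and runs from the end of the lips, 28 mm before this point, to the end wall (top 23.5 mm above table), 26 mm past it (+y). Pushed against the end wall the knob's origin is 8 mm past this point; it lifts out freely within 8 mm of it.
- blue_tray: Fixed shallow blue plastic tray, empty, open on top, 120x120 mm outside, walls 4 mm thick, on a 6 mm rubber pad: inner floor 10 mm and rim 28 mm above the table. Origin at the centre of its underside, z up, at table height. A white tray of the same shape, with two dropper bottles in it (tops 78 mm above the table), is not the one. Keep the arm clear of the shelves behind the work.
Things that resemble listed ones, but are neither listed nor needed, are in the scene too. There is more than one size of the ball_knob; the one meant has the size given above.

How it is judged:
By the outcome, as a careful person would: the job done as asked, in the order asked, and still so for the second after the job is handed in, with the robot touching nothing.
It also fails if it takes over 64 s, if anything falls off the work surface, if the arm or the gripper's body presses on something with over 40 N, if the wrist force passes 120 N, or if a joint passes its speed limit or range.

ROBOT

A 6-joint arm with a two-finger parallel gripper is mounted at the origin on a cart in front of the work surface, level with it; the furniture and walls round the work are solid. World frame = base frame: x ahead of the robot, y to its left, z up, the work surface at z = 0. Lengths are in mm, angles in rad, forces in N, time in s.
With the tool pointing down it reaches from about 425 to 950 mm from the base axis. Payload 14.7 kg.
Tool frame: the origin (TCP) lies at the very end of the fingers, on their centre line; the grasp point (between the pads) lies 19 mm behind it (ctrl.hold_point_z is the z of the grasp point in the tool frame, in mm); z points along the fingers, y is the direction in which the jaws open and shut (so a half turn about z gives the same grasp; the last joint's range is limited). The gripper opens to 85 mm and grips with 20 to 120 N. Pads are 22 mm wide; open, the fingers measure 114 mm over their backs; the gripper's body (76 mm by 85 mm) begins 54 mm behind the grasp point. The pads swing forward as they close: fully open they stand 13 mm farther back than shut.
Start: joints at [1.169, 0.48, 1.596, -0, 1.065, -0.047], TCP at [225.788, 609.518, 231.297] pointing down, gripper open.
Joint ranges: [-2.75, 2.75], [-0.82, 2.05], [0.23, 2.67], [-1.56, 4.7], [0.09, 2.69], [-2.92, 2.92]. Speed limits (rad/s): [1.89, 1.89, 2.39, 3.01, 3.01, 3.01].

INTERFACE

Orientations are given as a unit quaternion [w, x, y, z].
In Python, from workcell import ctrl, cams gives the robot as it stands.
- The arm moves only by the shell command python3 -m creep 'ROWS' [OPENING]. ROWS is JSON, one flat list of numbers, 6 for each row, row after row: the shift along the tool's x, y, z in m, then the turn, a rotation vector about the tool's x, y, z in degrees. In form: [tx, ty, tz, rx, ry, rz, tx, ty, tz, rx, ry, rz, ...]. A call has 1 to 20 rows; each row shifts and turns the commanded pose from where the row before left it, along the tool's axes as they then stand; what a row does not reach is not made up. A row lasts 1/10 s, in which the tool goes at most 50 mm and 8.59 degrees, less where a joint would pass 70% of its speed; a pose out of reach is approached as far as the arm can. A call is refused whole if a number of a shift passes 0.05 or a number of a turn 8.59, either way. A call with a gripper value outside its range is refused whole. OPENING is the closure, from 0 (fully open) to 1 (shut), set as the call begins (- or left out, the last holds). The fingers move at their own pace and stop on an object; the grip force is fixed at half the most. Time passes only in rows, so rows that do not move let the fingers close. It gives the time, the measured TCP pose, the force and the opening at its end, in the units of the state.
- ctrl.get_state(): the state, without advancing time (a new reading comes with each control period).
- cams.get_image(name): name is "side" or "top" or "wrist"; returns the picture (384x512x3 uint8, red, green, blue); there is no depth.
- cams.camera_model(name): a dict with "fx", "fy", "cx", "cy" (pixels), "extrinsics" (4x4, takes a point from camera to world coordinates); the wrist camera has in their place "hand_eye" (4x4, takes a point from camera to tool coordinates, whose origin is the TCP and whose axes are the flange's). Camera axes: x right, y up, looking along -z (the intrinsics and any distortion apply to the point x, -y, -z); pixel columns grow to the right and rows downward; lengths in mm; the calibration is good to about 2 mm. A picture is of the moment at which its call begins: read the wrist's pose just before it. camera_model takes no time and is no camera call.
- ctrl.job_done(): hands the job in, once; it reports no verdict.
The state is a dict: "time": time; "joints": joint angles; "joint_vel": joint speeds; "joint_torque": joint torques, N m; "eef_pos": TCP position; "tool_rot": TCP orientation; "force": force on the tool from outside, world axes, zero at the start; "moment": the same for the moment, N m; "opening": finger opening in mm.
Only numpy, scipy, OpenCV 4.12 (cv2) and the standard library are available. Lean on these libraries where they do the work, as an engineer would, in place of code of your own. Each camera call takes 0.05 s, during which the arm holds its last target. There are 200 camera calls.

## Working session

There is one attempt and no reset: what is moved stays moved. The work goes in short steps, Python scripts to look and compute and a shell command to move; the robot and the scene stay as the last step left them, time stands still between calls to the robot, and variables do not carry over. Pictures are saved under pics/ and viewed, about 8 in all and at most 12, crops included, and the job is handed in when it is done.

```bash
mkdir -p pics; ls; python3 - <<'E'
from workcell import ctrl,cams
import cv2,numpy as np
s=ctrl.get_state();print({k:np.round(v,3) for k,v in s.items()})
for n in["top","side"]:
    im=cams.get_image(n);cv2.imwrite(f"pics/{n}0.png",im[:,:,::-1])
for n in["top","side","wrist"]:
    m=cams.camera_model(n);print(n,{k:np.round(v,4).tolist() for k,v in m.items()})
E
```

```text
pics
{'time': np.float64(0.0), 'joints': array([ 1.169,  0.481,  1.597,  0.   ,  1.065, -0.047]), 'joint_vel': array([ 0.001, -0.   ,  0.   , -0.   , -0.   , -0.001]), 'joint_torque': array([-5.0000e-03, -9.5064e+01, -4.3017e+01, -1.0000e-03,  1.2000e-02,
       -0.0000e+00]), 'eef_pos': array([225.609, 609.127, 230.666]), 'tool_rot': array([-0.   ,  0.176,  0.984, -0.001]), 'force': array([ 0.421, -0.647, -0.295]), 'moment': array([0.01 , 0.011, 0.013]), 'opening': np.float64(85.567)}
top {'fx': 407.9346, 'fy': 407.9346, 'cx': 250.1956, 'cy': 191.4236, 'extrinsics': [[-0.015, 0.9804, -0.1966, 293.0229], [-0.9997, -0.0189, -0.0183, -20.46], [-0.0217, 0.1963, 0.9803, 895.5869], [0.0, 0.0, 0.0, 1.0]]}
side {'fx': 409.701, 'fy': 409.701, 'cx': 262.3424, 'cy': 190.4993, 'extrinsics': [[0.9999, -0.0092, 0.0081, 459.4039], [0.0108, 0.347, -0.9378, -879.2486], [0.0058, 0.9378, 0.3471, 374.4186], [0.0, 0.0, 0.0, 1.0]]}
wrist {'fx': 326.7991, 'fy': 326.7991, 'cx': 254.5844, 'cy': 190.43, 'hand_eye': [[0.0009, 0.9607, 0.2777, 68.913], [1.0, -0.0009, -0.0001, 0.2478], [0.0001, 0.2777, -0.9607, -142.6732], [0.0, 0.0, 0.0, 1.0]]}
```

View pics/top0.png

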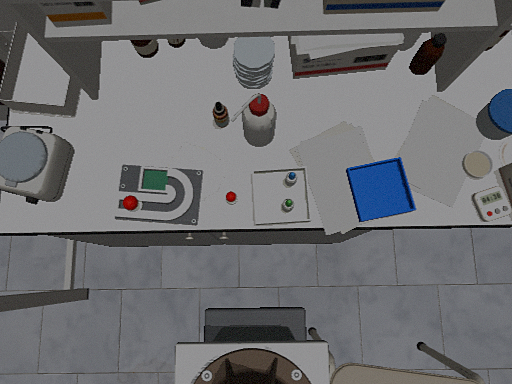

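View pics/side0.png

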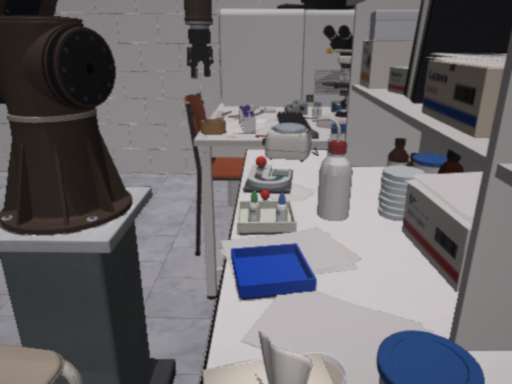

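```bash
python3 - <<'E'
import cv2
a=cv2.imread("pics/top0.png")
c=cv2.resize(a[150:235,105:245],None,fx=5.7,fy=5.7,interpolation=cv2.INTER_CUBIC);cv2.imwrite("pics/c0.png",c)
E
```

```text
(no output)
```

View pics/c0.png

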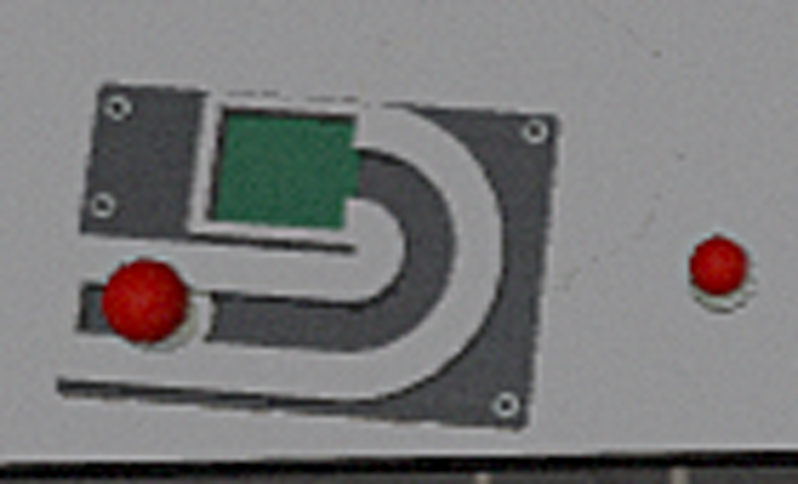

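```bash
cat > h.py <<'E'
import numpy as np
from workcell import ctrl,cams
from scipy.spatial.transform import Rotation as R
def cam(n,s=None):
    m=cams.camera_model(n)
    if n!="wrist": return m,np.array(m["extrinsics"])
    T=np.eye(4);q=s["tool_rot"];T[:3,:3]=R.from_quat([q[1],q[2],q[3],q[0]]).as_matrix();T[:3,3]=s["eef_pos"]
    return m,T@np.array(m["hand_eye"])
def ray(n,u,v,z,s=None):
    m,E=cam(n,s)
    d=E[:3,:3]@[(u-m["cx"])/m["fx"],-(v-m["cy"])/m["fy"],-1]
    return E[:3,3]+d*(z-E[2,3])/d[2]
def totool(p,s):
    q=s["tool_rot"];return R.from_quat([q[1],q[2],q[3],q[0]]).as_matrix().T@(np.array(p)-s["eef_pos"])
E
cat > loc.py <<'E'
from h import *
from scipy.optimize import least_squares
o=np.array
pts=[((62,92),(100,85),10),((62,-92),(555,115),10),((-62,-92),(525,430),10),((40,-16),(357,150),23.5),((20,-16),(355,197),23.5),((0,-60),(457,247),23.5),((0,-40),(405,245),23.5),((-20,-20),(352,302),23.5),((-40,-20),(352,352),23.5)]
W=[ray("top",105+(u+.5)/5.7-.5,150+(v+.5)/5.7-.5,z)[:2] for _,(u,v),z in pts]
def f(p):
    c,s=np.cos(p[2]),np.sin(p[2]);return np.ravel([o([[c,-s],[s,c]])@a[0]+p[:2]-w for a,w in zip(pts,W)])
r=least_squares(f,[400,200,0],loss="soft_l1",f_scale=2);print(r.x,np.round(r.fun.reshape(-1,2),1))
b=ray("top",105+145.5/5.7-.5,150+301.5/5.7-.5,44);print("ball",b)
c,s=np.cos(r.x[2]),np.sin(r.x[2]);M=o([[c,-s],[s,c]])
print("ball in track",M.T@(b[:2]-r.x[:2]))
for q in [(-30,60),(-30,-20),(0,-50),(30,-20),(30,12)]:print(q,M@q+r.x[:2])
t=o([ray("top",u,v,28) for u,v in[(347,168),(402,158),(414,210),(360,221)]]);print("tray",t.mean(0),t)
print("bottles",[ray("top",u,v,70) for u,v in[(291,177),(288,203)]],"toaster",[ray("top",u,v,100) for u,v in[(60,130),(73,170),(60,203),(5,190)]],"edge",ray("top",130,226,0))
print("small",ray("top",105+718/5.7,150+265/5.7,30))
E
python3 loc.py
```

```text
[ 4.68959509e+02  1.98147813e+02 -8.35866571e-02] [[ 0.1  0.1]
 [ 0.7 -2.3]
 [ 1.5 -2.4]
 [ 1.1  0.4]
 [-0.2  1.8]
 [-3.4 -0.6]
 [-2.9 -0.7]
 [ 0.7  1. ]
 [ 0.   3.2]]
ball [444.92773031 251.9962528   44.        ]
ball in track [-28.44364707  51.65403928]
(-30, 60) [444.07361002 260.44301391]
(-30, -20) [437.39446136 180.7223204 ]
(0, -50) [464.78504068 148.32237959]
(30, -20) [497.18498149 175.71295891]
(30, 12) [499.85664095 207.60123631]
tray [ 467.15800754 -285.84712787   28.        ] [[ 515.10660053 -216.39630494   28.        ]
 [ 535.18269571 -337.4567582    28.        ]
 [ 419.92957852 -352.77382428   28.        ]
 [ 398.41315541 -236.76162407   28.        ]]
bottles [array([487.49552013, -90.1621563 ,  70.        ]), array([432.93733393, -82.1386535 ,  70.        ])] toaster [array([590.07826993, 386.80784593, 100.        ]), array([503.90076236, 353.50757743, 100.        ]), array([436.34546474, 374.90919729, 100.        ]), array([465.08126386, 489.09907035, 100.        ])] edge [399.6558006  263.83713321   0.        ]
small [456.27317965  37.43246138  30.        ]
```

```bash
python3 -m creep '[0,0,0,0,0,-7.75, -0.01,-0.014,0,0,0,-7.75, -0.0248,-0.0338,0.005,0,0,0, -0.0248,-0.0338,0.005,0,0,0, -0.0248,-0.0338,0.005,0,0,0, -0.0248,-0.0338,0.007,0,0,0, -0.0248,-0.0338,0.007,0,0,0, -0.0248,-0.0338,0.007,0,0,0, -0.0248,-0.0338,0.007,0,0,0, -0.0248,-0.0338,0.007,0,0,0, -0.0248,-0.0338,0.007,0,0,0, -0.015,-0.0193,0.007,0,0,0, 0,0,0,0,0,0, 0,0,0,0,0,0]' 0
python3 - <<'E'
from h import *
import cv2,pickle
s=ctrl.get_state();pickle.dump(s,open("s1.pkl","wb"))
im=cams.get_image("wrist")[:,:,::-1];cv2.imwrite("pics/w1.png",im)
cv2.imwrite("pics/w1x.png",cv2.resize(im,None,fx=1.5625,fy=1.5625,interpolation=cv2.INTER_CUBIC))
print(s["time"],s["eef_pos"],s["joints"],s["force"])
E
```

```text
time: 1.5
eef_pos: [442.6, 250.8, 167.1]
tool_rot: [-0.0, 0.043, 0.999, -0.0]
force: [-0.7, -0.6, 0.5]
opening: 85.2
1.5 [442.64646911 250.83481522 167.08805515] [ 4.55890646e-01  3.67703954e-01  1.98253739e+00  1.37492298e-04
  7.92016427e-01 -1.02910501e+00] [-0.67518522 -0.56071601  0.47687127]
```

View pics/w1x.png

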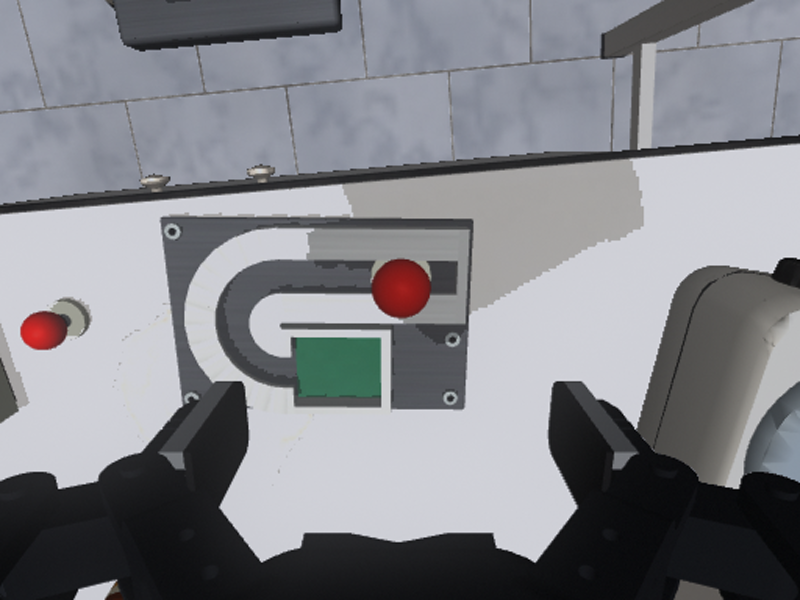

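```bash
cat > loc2.py <<'E'
from h import *
import pickle
from scipy.optimize import least_squares
o=np.array;S=pickle.load(open("s1.pkl","rb"));k=1.5625
P=lambda u,v,z:ray("wrist",(u+.5)/k-.5,(v+.5)/k-.5,z,S)
pts=[((-62,-92),(162,217),10),((-62,92),(473,220),10),((62,92),(464,408),10),((40,-16),(296,387),23.5),((20,-16),(297,359),23.5),((0,-60),(216,320),23.5),((0,-40),(249,325),23.5),((-20,-20),(285,293),23.5),((-40,-20),(285,260),23.5)]
W=[P(*a[1],a[2])[:2] for a in pts]
def f(p):
    c,s=np.cos(p[2]),np.sin(p[2]);return np.ravel([o([[c,-s],[s,c]])@a[0]+p[:2]-w for a,w in zip(pts,W)])
r=least_squares(f,[400,200,0],loss="soft_l1",f_scale=2);print(r.x,np.round(r.fun.reshape(-1,2),1))
b=P(401,289,44);print("ball",b)
c,s=np.cos(r.x[2]),np.sin(r.x[2]);M=o([[c,-s],[s,c]])
print("ball in track",M.T@(b[:2]-r.x[:2]))
s=ctrl.get_state()
for q in [M.T@(b[:2]-r.x[:2]),(-30,50),(-30,-20),(0,-50),(30,-20),(30,12)]:
    w=M@q+r.x[:2];print(q,w,totool([*w,27],s))
E
python3 loc2.py
```

```text
[ 4.69430301e+02  2.01316103e+02 -9.44359357e-02] [[-0.5 -0.3]
 [-0.3  1.9]
 [ 1.5  1.5]
 [-0.1 -0.5]
 [-1.7 -1.8]
 [ 3.   0.5]
 [ 0.1  1.5]
 [-0.2 -0.9]
 [-0.7 -1.8]]
ball [445.63612709 251.97576015  44.        ]
ball in track [-28.46513679  48.19024298]
[-28.46513679  48.19024298] [445.63612709 251.97576015] [ -3.22258442   0.81363463 140.26553617]
(-30, 50) [444.27875504 253.92218422] [ -1.70530844   2.63816168 140.26599415]
(-30, -20) [437.67806076 184.23408743] [ -1.02783217 -67.35855975 140.26988205]
(0, -50) [464.71551897 151.53889125] [-30.73607814 -97.64750221 140.26063216]
(30, -20) [497.41071515 178.57634947] [-61.02501807 -67.93925487 140.24804978]
(30, 12) [500.4281754  210.43376514] [-61.33472151 -35.94075365 140.24627246]
```

```bash
python3 -m creep '[-0.003,0.001,0.03,0,0,0, 0,0,0.04,0,0,0, 0,0,0.03,0,0,0, 0,0,0.02,0,0,0, 0,0,0.012,0,0,0, 0,0,0.006,0,0,0, 0,0,0.003,0,0,0, 0,0,0,0,0,0, 0,0,0,0,0,0]' 0; python3 loc2.py | tail -6
```

```text
time: 2.45
eef_pos: [446.2, 252.3, 27.1]
tool_rot: [0.001, 0.042, 0.999, 0.0]
force: [0.5, -0.7, 0.4]
opening: 85.3
[-28.46506955  48.18963692] [445.6353258  251.97531451] [ 0.50289601 -0.39678601  0.08182024]
(-30, 50) [444.27794506 253.92234906] [2.01926117 1.42915552 0.08136957]
(-30, -20) [437.67721138 184.234256  ] [ 2.73398319e+00 -6.85671802e+01  3.48937909e-02]
(0, -50) [464.71465111 151.53904453] [-2.69581260e+01 -9.88719406e+01  4.72762239e-02]
(30, -20) [497.40986257 178.57648427] [-57.262854   -69.17984173   0.09949504]
(30, 12) [500.42734083 210.43389824] [-57.58958406 -37.18151684   0.12074111]
```

```bash
python3 -m creep '[0,0,0,0,0,0, 0,0,0,0,0,0, 0,0,0,0,0,0, 0,0,0,0,0,0, 0,0,0,0,0,0, 0,0,0,0,0,0, 0,0,0,0,0,0, 0,0,0,0,0,0]' 1
python3 - <<'E'
from h import *
import cv2
s=ctrl.get_state();print(s["moment"],s["force"])
im=cams.get_image("wrist")[150:384,90:420,::-1];cv2.imwrite("pics/w2.png",cv2.resize(im,None,fx=2,fy=2))
E
```

```text
time: 3.25
eef_pos: [446.0, 252.1, 26.8]
tool_rot: [0.0, 0.042, 0.999, 0.0]
force: [-0.2, -0.5, 9.5]
opening: 29.4
[-0.12366457  0.2001636   0.05507641] [-0.18676112 -0.5032981   9.51583903]
```

View pics/w2.png

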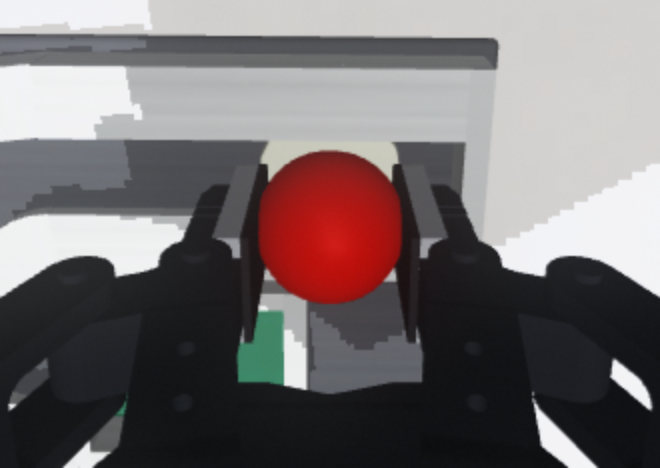

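```bash
python3 -m creep '[0,0,-0.0005,0,0,0, 0,-0.005,0,0,0,0, 0,-0.01,0,0,0,0, 0,-0.01,0,0,0,0, 0,-0.01,0,0,0,0, 0,-0.01,0,0,0,0, 0,-0.01,0,0,0,0, 0,-0.01,0,0,0,0, 0,-0.005,0,0,0,0, 0,0,0,0,0,0]'
```

```text
time: 4.3
eef_pos: [439.7, 181.5, 26.8]
tool_rot: [-0.0, 0.043, 0.999, -0.0]
force: [-0.6, -0.3, 3.8]
opening: 29.3
```

```bash
python3 -m creep '[-0.001,-0.0078,0,0,0,0, -0.003,-0.0072,0,0,0,0, -0.0048,-0.0062,0,0,0,0, 0,0,0,0,0,0]'; python3 - <<'E'
from h import *
import cv2
s=ctrl.get_state();print(s["moment"],s["force"])
im=cams.get_image("wrist")[150:384,90:420,::-1];cv2.imwrite("pics/w3.png",cv2.resize(im,None,fx=2,fy=2))
E
```

```text
time: 4.7
eef_pos: [447.3, 159.8, 26.8]
tool_rot: [0.0, 0.042, 0.999, 0.0]
force: [0.1, -0.5, 5.3]
opening: 29.1
[-9.99198069e-02  6.13694222e-05 -4.22273207e-02] [ 0.07765238 -0.53482136  5.30092641]
```

View pics/w3.png

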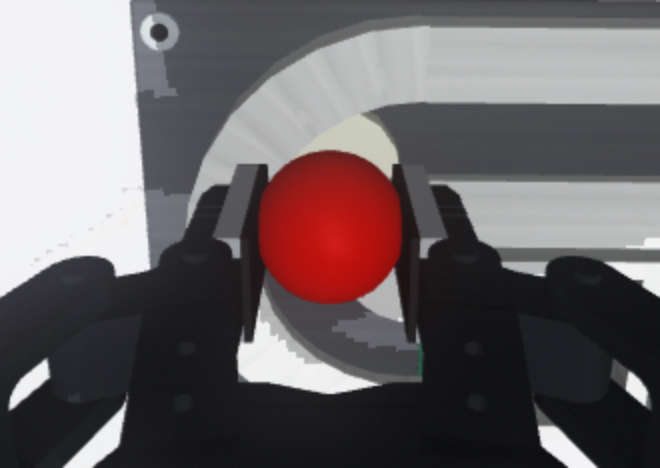

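```bash
python3 -m creep '[-0.0062,-0.0048,0,0,0,0, -0.0072,-0.003,0,0,0,0, -0.0078,-0.001,0,0,0,0, 0,0,0,0,0,0]';python3 -m creep '[-0.0078,0.001,0,0,0,0, -0.0072,0.003,0,0,0,0, -0.0062,0.0048,0,0,0,0, 0,0,0,0,0,0]'
```

```text
time: 5.15
eef_pos: [468.0, 150.0, 26.8]
tool_rot: [0.0, 0.042, 0.999, 0.0]
force: [1.0, -1.0, 7.1]
opening: 29.3
time: 5.55
eef_pos: [489.5, 157.5, 26.8]
tool_rot: [0.0, 0.042, 0.999, 0.0]
force: [0.4, 0.4, 8.2]
opening: 29.2
```

```bash
python3 -m creep '[-0.0048,0.0062,0,0,0,0, -0.003,0.0072,0,0,0,0, -0.001,0.0078,0,0,0,0, 0,0.008,0,0,0,0, 0,0.008,0,0,0,0, 0,0.008,0,0,0,0, 0,0.008,0,0,0,0, 0,0,0,0,0,0]'; python3 - <<'E'
from h import *
import cv2
s=ctrl.get_state();print(s["moment"],s["force"],s["eef_pos"])
im=cams.get_image("wrist")[150:384,90:420,::-1];cv2.imwrite("pics/w4.png",cv2.resize(im,None,fx=2,fy=2))
E
```

```text
time: 6.35
eef_pos: [501.8, 209.9, 26.8]
tool_rot: [-0.0, 0.042, 0.999, 0.0]
force: [-0.4, 1.1, 6.8]
opening: 29.2
[ 0.13970624 -0.08412567 -0.01543186] [-0.38101343  1.14139974  6.79862616] [501.75330788 209.85282223  26.82078344]
```

View pics/w4.png

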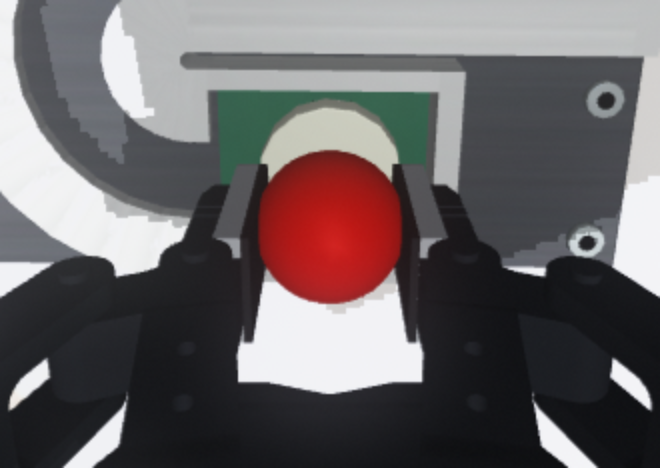

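```bash
python3 -m creep '[0,0,-0.003,0,0,0, 0,0,-0.006,0,0,0, 0,0,-0.01,0,0,0, 0,0,-0.01,0,0,0, 0,0,0,0,0,0]'; python3 -m creep '[0,0,-0.02,0,0,0, 0,0,-0.03,0,0,0, 0,0,-0.03,0,0,0, 0,0,-0.02,0,0,0, 0,0,0,0,0,0]'; python3 - <<'E'
from h import *
import cv2
s=ctrl.get_state();print(s["moment"],s["force"],s["eef_pos"],s["joints"])
a=cams.get_image("side")[:,:,::-1];b=cams.get_image("top")[:,:,::-1]
A=cv2.resize(a[140:300,200:340],None,fx=2.8,fy=2.8,interpolation=2);B=cv2.resize(b[140:240,330:430],None,fx=3.4,fy=3.4,interpolation=2)
B=cv2.copyMakeBorder(B,0,A.shape[0]-B.shape[0],0,0,0);cv2.imwrite("pics/m5.png",cv2.hconcat([A,B]));print(A.shape,B.shape)
print("tray target tool",totool([467,-286,137],s))
E
```

```text
time: 6.9
eef_pos: [503.2, 209.3, 57.5]
tool_rot: [0.001, 0.042, 0.999, 0.0]
force: [0.0, -0.3, -0.0]
opening: 28.9
time: 7.4
eef_pos: [503.8, 209.6, 158.5]
tool_rot: [0.002, 0.042, 0.999, 0.001]
force: [0.3, -0.7, -0.9]
opening: 28.9
[-0.01956694  0.03401749  0.02715015] [ 0.33863627 -0.6868076  -0.9339731 ] [503.79544382 209.58195301 158.49686218] [ 3.38663309e-01  4.22800970e-01  1.91366070e+00  1.25715402e-05
  8.00512713e-01 -1.14778318e+00]
(448, 392, 3) (448, 340, 3)
tray target tool [  -5.00391837 -496.96000925   20.57187226]
```

View pics/m5.png

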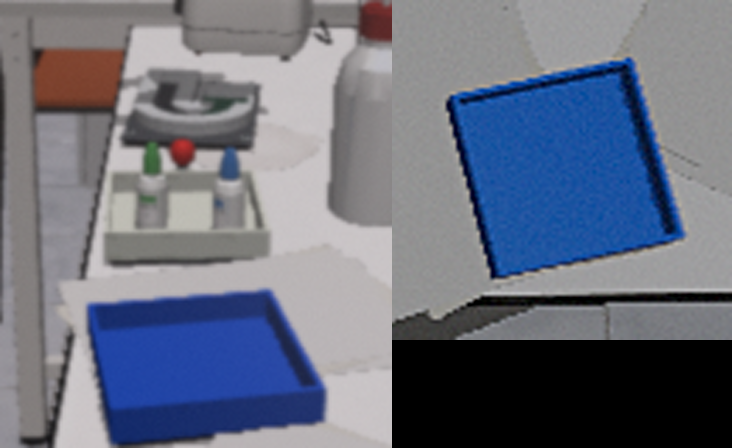

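```bash
python3 - <<'E'
from h import *
print("bottle base",ray("side",320,215,0),ray("side",352,215,0), "cap at z200",ray("top",258,105,200))
t=np.array([ray("top",u,v,28) for u,v in[(347.1,168.5),(400.6,157.6),(415.9,209.7),(360.3,221.5)]]);print(t.mean(0),t)
print([ray("side",u,v,28)[:2] for u,v in[(232,249),(297,244),(315,279),(239,291)]])
E
```

```text
bottle base [583.28573997 -24.48785454   0.        ] [656.18232991 -22.73674497   0.        ] cap at z200 [592.27951408 -24.0414998  200.        ]
[ 466.99162709 -286.30360841   28.        ] [[ 513.97741889 -216.54438786   28.        ]
 [ 536.15302065 -334.49819879   28.        ]
 [ 420.50132928 -356.84837579   28.        ]
 [ 397.33473952 -237.32347119   28.        ]]
[array([ 401.20502203, -240.69290584]), array([ 516.74644989, -219.46383519]), array([ 536.62373667, -333.85987611]), array([ 421.69811173, -368.119841  ])]
```

```bash
python3 -m creep '[0.005,-0.015,0,0,0,0, 0.005,-0.03,0,0,0,0, 0.005,-0.036,0,0,0,0, 0.005,-0.036,0,0,0,0, 0,-0.036,0,0,0,0, 0,-0.036,0,0,0,0, 0,-0.036,0,0,0,0, 0,-0.036,0,0,0,0, -0.003,-0.036,0,0,0,0, -0.005,-0.036,0,0,0,0, -0.005,-0.036,0,0,0,0, -0.005,-0.036,0,0,0,0, -0.005,-0.036,0,0,0,0, -0.002,-0.036,0,0,0,0, 0,-0.015,0,0,0,0, 0,-0.005,0,0,0,0, 0,0,0,0,0,0]'; python3 - <<'E'
from h import *
import cv2
s=ctrl.get_state();print(s["moment"],s["force"],s["eef_pos"],totool([467.5,-287,27],s))
a=cams.get_image("side")[:,:,::-1]
A=cv2.resize(a[100:310,190:350],None,fx=2.8,fy=2.8,interpolation=2);cv2.imwrite("pics/m6.png",A)
E
```

```text
time: 9.2
eef_pos: [464.4, -286.2, 155.0]
tool_rot: [-0.001, 0.043, 0.999, 0.001]
force: [0.3, 0.2, -1.0]
opening: 29.4
[0.01334765 0.00039004 0.02321278] [ 0.34846595  0.19719251 -0.96012138] [ 464.42247741 -286.20914269  155.01824274] [ -3.32644057  -0.65112879 128.01280365]
```

View pics/m6.png

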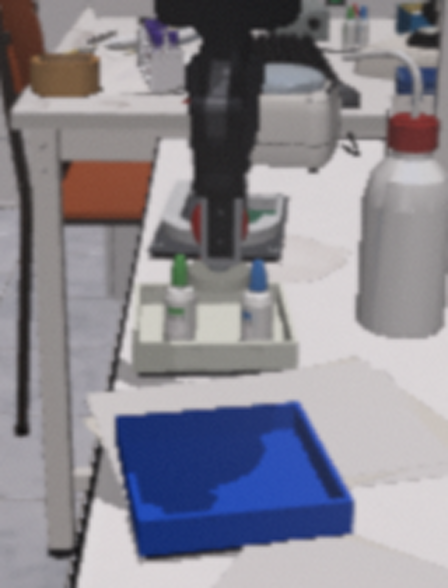

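```bash
python3 -m creep '[-0.001,0,0.02,0,0,0, -0.001,0,0.035,0,0,0, -0.001,0,0.03,0,0,0, 0,0,0.02,0,0,0, 0,0,0.01,0,0,0, 0,0,0.006,0,0,0, 0,0,0.002,0,0,0, 0,0,0,0,0,0]';python3 -m creep '[0,0,0.0015,0,0,0, 0,0,0,0,0,0]'; python3 -m creep '[0,0,0.001,0,0,0, 0,0,0,0,0,0]'
```

```text
time: 10.05
eef_pos: [468.8, -286.8, 33.4]
tool_rot: [0.0, 0.042, 0.999, -0.0]
force: [0.6, -0.2, -0.3]
opening: 29.2
time: 10.25
eef_pos: [468.7, -287.0, 31.8]
tool_rot: [0.0, 0.042, 0.999, -0.0]
force: [0.1, -0.8, -0.7]
opening: 29.1
time: 10.45
eef_pos: [468.5, -286.9, 30.5]
tool_rot: [0.0, 0.042, 0.999, -0.0]
force: [0.1, 0.4, -1.4]
opening: 29.4
```

```bash
python3 -m creep '[0,0,0.0015,0,0,0, 0,0,0,0,0,0]';python3 -m creep '[0,0,0.001,0,0,0, 0,0,0,0,0,0]'; python3 -m creep '[0,0,0.0007,0,0,0, 0,0,0,0,0,0]'; python3 -m creep '[0,0,0.0005,0,0,0, 0,0,0,0,0,0]'
```

```text
time: 10.65
eef_pos: [468.3, -286.8, 28.6]
tool_rot: [-0.0, 0.042, 0.999, 0.0]
force: [-0.2, -0.1, -0.7]
opening: 29.1
time: 10.85
eef_pos: [468.3, -286.7, 27.6]
tool_rot: [-0.0, 0.042, 0.999, 0.0]
force: [-0.8, 0.1, -1.2]
opening: 29.1
time: 11.05
eef_pos: [468.4, -286.8, 27.0]
tool_rot: [-0.0, 0.042, 0.999, 0.0]
force: [-0.9, 0.2, -0.6]
opening: 29.2
time: 11.25
eef_pos: [468.5, -286.8, 26.8]
tool_rot: [0.0, 0.042, 0.999, -0.0]
force: [-0.6, 1.0, 4.9]
opening: 29.1
```

```bash
python3 -m creep '[0,0,0,0,0,0, 0,0,0,0,0,0, 0,0,0,0,0,0, 0,0,0,0,0,0, 0,0,0,0,0,0, 0,0,0,0,0,0]' 0.3; python3 - <<'E'
from h import *
import cv2
s=ctrl.get_state();print(s["force"],s["eef_pos"])
im=cams.get_image("wrist")[150:384,90:420,::-1];cv2.imwrite("pics/w7.png",cv2.resize(im,None,fx=2,fy=2))
E
```

```text
time: 11.85
eef_pos: [468.4, -286.8, 26.6]
tool_rot: [0.0, 0.042, 0.999, -0.0]
force: [-0.7, -0.5, -0.1]
opening: 59.9
[-0.66781693 -0.48227778 -0.07041032] [ 468.4383574  -286.8200985    26.59256198]
```

View pics/w7.png

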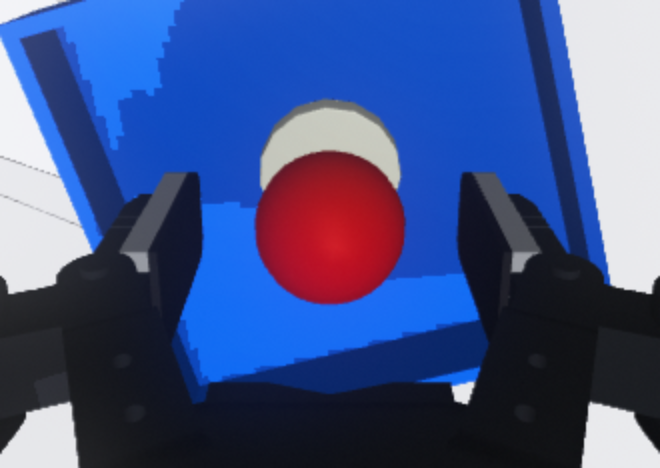

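The knob stands upright in the blue tray, with both pads clear of it. I'll retreat straight up.

```bash
python3 -m creep '[0,0,-0.006,0,0,0, 0,0,-0.015,0,0,0, 0,0,-0.03,0,0,0, 0,0,-0.035,0,0,0, 0,0,-0.035,0,0,0, 0,0,-0.02,0,0,0, 0,0,0,0,0,0, 0,0,0,0,0,0, 0,0,0,0,0,0]'; python3 - <<'E'
from h import *
import cv2
a=cams.get_image("side")[:,:,::-1]
cv2.imwrite("pics/m8.png",cv2.resize(a[100:310,190:350],None,fx=2.8,fy=2.8,interpolation=2))
E
```

```text
time: 12.8
eef_pos: [467.9, -286.4, 166.9]
tool_rot: [-0.001, 0.042, 0.999, 0.0]
force: [0.2, -0.9, 0.4]
opening: 59.5
```

View pics/m8.png

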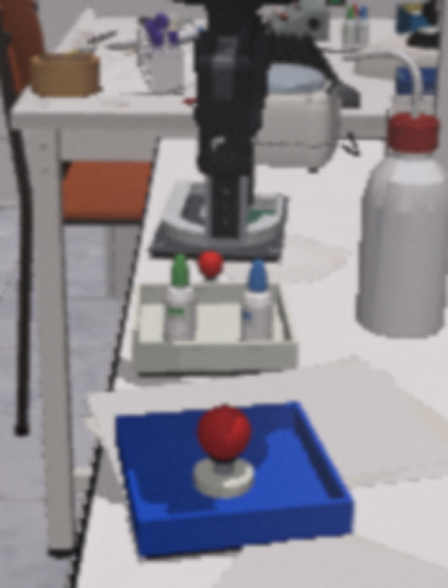

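The side view shows the knob upright near the middle of the blue tray, foot at about (224,477) and ball at (224,432) in the crop, with the gripper well clear above it.

```bash
python3 -c "
from workcell import ctrl
print(ctrl.job_done())"
```

```text
the job is handed in; nothing more can be done
None
```

The red ball knob is out of its track and standing upright on its foot near the middle of the blue tray, and I have handed the job in. I gripped it by the ball, slid it along the straight run and round the bend to the green exit gap, and lifted it straight up. I then carried it over to the blue tray, set it down on first contact and let go.

- **Last checks:** the final side picture shows the knob upright in the tray with the gripper about 140 mm above it. The wrist force is near zero and the clock stood at about 12.9 s. The highest force reading I saw was about 10 N.
- **Disagreements:** the gripper read about 29 mm on the 32 mm ball, but the hold did not slip. The top and wrist camera estimates of the track position differed by about 3 mm. I used the middle value, and the knob slid through the slot with almost no sideways force.

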